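Take the depth of a blind post hole with a depth gauge

TASK

Take the depth of the empty blind hole in the oak blank with the brass depth gauge: lift the gauge out of its stand, set its bar flat on the blank with the rod in the hole, and ease the rod down through the bar until it bottoms out, without pressing hard. Leave the gauge standing there, bar flat and rod on the bottom, so that I can read it, and leave everything else as it lies.

Things in the scene. Friction and masses are not known exactly. Their poses are not given: they have to be found in the camera images.
- gauge: The depth gauge's brass bar, 110 mm long (its y axis), 28 mm wide, 14 mm thick, with a round boss up to 26 mm above the underside and a small lock screw reaching 26 mm from the middle towards -x. Origin: centre of the underside, on the rod's axis; z points up along the rod. About 130 g. At the start it lies flat on the stand, the rod hanging in the stand's bore.
- rod (a joint): The gauge's steel rod, 10 mm thick, chamfered foot (6.6 mm across at the tip), 154 mm from tip to knob top, 90 g. Value: how far (m) the tip stands out below the bar's underside, 0 to 0.075; 0.012 to 0.020 at the start. It slides through the bar against a drag of about 4 N and stays where left, so lifting the knob lifts the bar too. When the tip meets the hole's bottom the force climbs steeply.
- rod_tip (a point): Centre of the rod's lower end face.
- knob (a point): Middle of the black plastic knob on top of the rod, 139.5 mm above the tip: a cylinder 20 mm in diameter and 29 mm tall, to be gripped by its sides or pressed on its top, 14.5 mm above this point.
- blank: The oak blank, 180 mm (x) by 220 mm (y) by 60 mm thick, fixed on the counter. Origin: centre of the underside. A steel rail post (28 mm across its foot, up to 62 mm above the face) already stands on it, 45 mm from the centre towards +x and 85 mm towards +y; a loose hinge lies at the -x, +y corner, so that the bar has room lying along the blank's x axis.
- hole (a point): Centre of the mouth of the empty blind hole, level with the blank's top face; z up. Upright, 12.5 mm in diameter, 30 mm from the blank's centre towards -y, clear of the post. Its depth, the job's question, is somewhere from 25 to 50 mm: the bar lands before the rod bottoms out. Its soft wood bottom (bore_end, point bore_floor: no pose is given) dents when pressed with more than 22 N.
- stand: The beech bench stand, 80 mm (x) by 150 mm (y) by 65 mm tall, fixed. Origin: centre of the underside. The gauge's rod hangs in an upright bore of 15 mm diameter, 25 mm from the centre towards -y, the bar lying across the stand; a pencil and a marking knife stick up 30 mm from its other end.
- hinge1: A steel cup hinge, 85 x 52 x 15 mm, lying loose on the oak blank, about 40 mm clear of the hole. Leave it.
- hinge2: A steel cup hinge, 85 x 52 x 15 mm, lying loose beside the stand. Leave it.
- dowel1: A loose wooden dowel, 12 mm in diameter, 60 mm long, lying on the counter. Leave it.
- dowel2: A second such dowel. Leave it.
- tape: A yellow and black tape measure, 72 x 38 x 66 mm, standing on the counter. Leave it.
- cab_leg: A black plastic cabinet leg, 60 mm across and 108 mm tall, standing on the counter. Leave it.
- mug: A blue mug, 80 mm across and 95 mm tall. Leave it.
- forstner: A boring bit of 35 mm diameter, 107 mm long, lying on the counter. Leave it.
Things that resemble listed ones, but are neither listed nor needed, are in the scene too. Of the things that look like the gauge, the middle-sized one is meant.

How it is judged:
On the way, in this order (a step that is already met when the one before it is completed fails the run):
1. the gauge's rod is in the mouth of the hole (z of rod_tip in the frame of hole below -0.006 m and horizontal distance between rod_tip and hole below 0.004 m), for 0.1 s.
2. with the bar flat on the blank, the rod is pushed to the bottom of the hole (z of gauge in the frame of hole below 0.002 m and angle between gauge's own z axis and vertical below 0.05 rad and horizontal distance between rod_tip and hole below 0.004 m and z of rod_tip in the frame of bore_floor below 0.0015 m), for 0.2 s.
At the end, for the whole second after the job is handed in: The gauge stands released and still in the hole: its bar lies flat on the blank (within 2 mm of the face and 0.05 rad), the rod is in the hole within 4 mm of its axis and its tip is within 1.5 mm of the hole's bottom (all of step 2 and z of gauge in the frame of hole above -0.002 m and linear speed of gauge below 0.01 m/s); the robot touches nothing.
It fails at once if the rod is pressed on the bottom of the hole with more than 22 N (contact force between rod and bore_end above 22 N).
It fails at once if the gauge is pressed on the blank with more than 25 N (contact force between gauge and blank above 25 N).
It fails at once if a bystander is moved by more than 25 mm (distance of any of hinge1, hinge2, dowel1, dowel2, tape, cab_leg, mug, forstner from where it was at the start of the episode above 0.025 m).
It also fails if it takes over 59 s, if anything falls off the work surface, if the arm or the gripper's body presses on something with over 40 N, if the wrist force passes 120 N, or if a joint passes its speed limit or range.

ROBOT

A 6-joint arm with a two-finger parallel gripper is mounted at the origin on the work surface. World frame = base frame: x ahead of the robot, y to its left, z up, the work surface at z = 0. Lengths are in m, angles in rad, forces in N, time in s.
With the tool pointing down it reaches from about 0.225 to 0.875 m from the base axis. Payload 3.4 kg.
Tool frame: the origin (TCP) lies on the front face of the gripper's body, between the roots of the fingers; the fingertips stand 73 mm ahead of it and the grasp point (between the pads) lies 54 mm ahead of it; z points along the fingers, y is the line along which they close (so a half turn about z gives the same grasp; the last joint's range is limited). The gripper opens to 85 mm and grips with 20 to 120 N. Pads are 22 mm wide; open, the fingers measure 114 mm over their backs; the gripper's body (76 mm by 85 mm) begins 54 mm behind the grasp point. The pads swing forward as they close: fully open they stand 13 mm farther back than shut.
Start: joints at [-1.327, 0.276, 1.505, -0, 1.361, -0.121], TCP at [0.205, -0.537, 0.304] pointing down, gripper open.
Joint ranges: [-2.89, 2.89], [-0.75, 2.08], [0.22, 2.7], [-1.18, 4.32], [0.11, 2.71], [-2.7, 2.7]. Speed limits (rad/s): [2.57, 2.57, 3.14, 3.14, 3.14, 3.14].

INTERFACE

Orientations are given as a unit quaternion [x, y, z, w].
In Python, from station import manip gives the robot as it stands. Calls block until the motion is done:
- manip.move_ptp(position, orientation): joint-space move of the TCP to a pose.
- manip.servo_line(position, frame=None, feed=0.15): straight line of the TCP; frame=None keeps the orientation; feed is the mean speed in m/s.
- manip.move_joints(angles): joint-space move.
- manip.command_gripper(opening, newtons=None): finger opening in m; newtons is the grip in N (None keeps the last); returns when the fingers have stopped.
- manip.hold(seconds).
- manip.inverse_kinematics(position, orientation): joint angles nearest the present ones, or None.
- manip.snapshot(name): name is "scene" or "top" or "wrist"; returns the picture (384x512x3 uint8, red, green, blue); there is no depth.
- manip.camera_info(name): a dict with "intrinsics" (3x3 intrinsics, pixels), "k1" (the pictures are not rectified: a ray, as slopes to the right and down, at radius r is drawn at 1 + k1 r^2 times it, then the intrinsics apply), "eye" and "rotation" of the camera in the world. Camera axes: x right, y up, looking along -z (the intrinsics and any distortion apply to the point x, -y, -z); pixel columns grow to the right and rows downward; lengths in m; the calibration is good to about 2 mm. A picture is of the moment at which its call begins: read the wrist's pose just before it. camera_info takes no time and is no camera call; for the wrist camera it gives the pose at the moment of the call.
A pose or a line that the arm cannot do raises manip.PlanningError and nothing moves.
- manip.hand_in(): hands the job in; it is judged then, once.
Trained networks look in the newest picture that a camera, given by its name, has taken for a name from the list of things; names that differ only in an ending like _2 or _b are one class to them, and where a whole thing is asked for, a point or a joint stands for the part that bears it (a point fixed in the world has none). Each returns a list of dicts, best first, with "confidence" (0 to 1); they miss things now and then, are a little off and sometimes report something else, mostly with a low value. They report only what shows in the picture. A call takes as long as a camera call. They do not tell look-alikes from the thing itself.
- manip.recognise(name, camera): "box" ([left, top, right, bottom] as shares, 0 to 1, of the picture: columns of its width, rows of its height, round what is visible of it).
- manip.spot_point(name, camera): "point" ([column, row] as shares, 0 to 1, of the picture: columns of its width, rows of its height: a listed point, or the origin of a listed thing).
Readings, each from a call of its own:
- manip.current_time_s(): time.
- manip.current_joint_pos(): joint angles.
- manip.current_qvel(): joint speeds.
- manip.current_effort(): joint torques, N m.
- manip.current_eef_pos(): TCP position.
- manip.current_eef_rot(): TCP orientation.
- manip.current_force(): force on the tool from outside, world axes, zero at the start.
- manip.current_torque(): the same for the moment, N m.
- manip.current_grip_width(): finger opening in m.
- manip.current_finger_force(): force on a finger pad.
Only numpy, scipy, OpenCV 4.12 (cv2) and the standard library are available. Lean on these libraries where they do the work, as an engineer would, in place of code of your own. Each camera call takes 0.05 s, during which the arm holds its last target. There are 200 camera calls.

## Working session

There is one attempt and no reset: what is moved stays moved. The work goes in short steps, each a Python script; the robot and the scene stay as the last script left them, time stands still between calls to the robot, and variables do not carry over. Pictures are saved under pics/ and viewed, at most 10 in all, crops included, and the job is handed in when it is done.

```bash
mkdir -p pics; ls
cat > h.py <<'E'
from station import manip
import numpy as np, cv2
def snap(c,f=None):
    im=manip.snapshot(c)
    if f: cv2.imwrite('pics/'+f,im[:,:,::-1])
    return im
def ray(c,u,v,info=None):
    i=info or manip.camera_info(c); K=np.array(i["intrinsics"])
    xd=(u-K[0,2])/K[0,0]; yd=(v-K[1,2])/K[1,1]
    x,y=xd,yd
    for _ in range(20):
        s=1+i["k1"]*(x*x+y*y); x,y=xd/s,yd/s
    return np.array(i["eye"]),np.array(i["rotation"])@np.array([x,-y,-1.])
def onz(c,u,v,z,info=None):
    e,d=ray(c,u,v,info); return e+d*(z-e[2])/d[2]
def proj(c,p,info=None):
    i=info or manip.camera_info(c); K=np.array(i["intrinsics"])
    q=np.array(i["rotation"]).T@(np.array(p)-np.array(i["eye"])); x,y=q[0]/-q[2],-q[1]/-q[2]
    s=1+i["k1"]*(x*x+y*y); return np.array([K[0,0]*x*s+K[0,2],K[1,1]*y*s+K[1,2]])
E
python3 - <<'E'
from h import *
a=snap('scene');b=snap('top')
cv2.imwrite('pics/a.png',cv2.resize(np.vstack([a,b])[:,:,::-1],None,fx=.78,fy=.78))
cv2.imwrite('pics/top.png',cv2.resize(b[:,:,::-1],(800,600),interpolation=cv2.INTER_CUBIC))
cv2.imwrite('pics/scene.png',cv2.resize(a[:,:,::-1],(800,600),interpolation=cv2.INTER_CUBIC))
for c in ('scene','top'):
    print(c,np.round(manip.camera_info(c)['eye'],3))
    for n in ('gauge','knob','hole','blank','stand'):
        for f in ('spot_point','recognise'):
            print(n,f,[(np.round(np.array(d.get('point',d.get('box')))*([512,384]*(1 if 'point' in d else 2))).tolist(),round(d['confidence'],2)) for d in getattr(manip,f)(n,c)][:5])
E
```

```text
pics
scene [ 1.464 -0.066  1.147]
gauge spot_point [([174.0, 210.0], 0.81), ([131.0, 226.0], 0.81), ([186.0, 176.0], 0.78), ([345.0, 179.0], 0.72), ([321.0, 198.0], 0.2)]
gauge recognise [([171.0, 130.0, 204.0, 196.0], 0.9), ([121.0, 204.0, 147.0, 236.0], 0.8), ([163.0, 177.0, 178.0, 226.0], 0.67)]
knob spot_point [([125.0, 205.0], 0.57), ([177.0, 255.0], 0.57), ([180.0, 136.0], 0.5), ([185.0, 225.0], 0.49), ([169.0, 183.0], 0.48)]
knob recognise [([165.0, 178.0, 178.0, 208.0], 0.7), ([172.0, 130.0, 185.0, 174.0], 0.6), ([125.0, 205.0, 134.0, 222.0], 0.45), ([395.0, 160.0, 439.0, 201.0], 0.24)]
hole spot_point [([323.0, 196.0], 0.61)]
hole recognise [([286.0, 170.0, 375.0, 242.0], 0.88)]
blank spot_point [([330.0, 210.0], 0.93)]
blank recognise [([289.0, 172.0, 378.0, 241.0], 0.98)]
stand spot_point [([182.0, 222.0], 0.74), ([329.0, 212.0], 0.67)]
stand recognise [([153.0, 197.0, 210.0, 237.0], 0.77), ([251.0, 228.0, 258.0, 244.0], 0.48)]
top [ 0.364 -0.005  1.398]
gauge spot_point [([319.0, 248.0], 0.78), ([324.0, 194.0], 0.57), ([359.0, 198.0], 0.54), ([256.0, 142.0], 0.47)]
gauge recognise [([301.0, 229.0, 335.0, 264.0], 0.89), ([318.0, 172.0, 335.0, 210.0], 0.78), ([295.0, 177.0, 345.0, 207.0], 0.71), ([352.0, 188.0, 370.0, 203.0], 0.62)]
knob spot_point [([327.0, 245.0], 0.63), ([336.0, 184.0], 0.45), ([368.0, 187.0], 0.38)]
knob recognise [([331.0, 182.0, 334.0, 189.0], 0.49)]
hole spot_point [([193.0, 194.0], 0.92)]
hole recognise [([155.0, 168.0, 220.0, 223.0], 0.7)]
blank spot_point [([189.0, 194.0], 0.92), ([110.0, 206.0], 0.59)]
blank recognise [([155.0, 164.0, 223.0, 223.0], 0.67), ([247.0, 129.0, 269.0, 153.0], 0.52)]
stand spot_point [([315.0, 194.0], 0.97)]
stand recognise [([294.0, 176.0, 341.0, 209.0], 0.71)]
```

View pics/top.png

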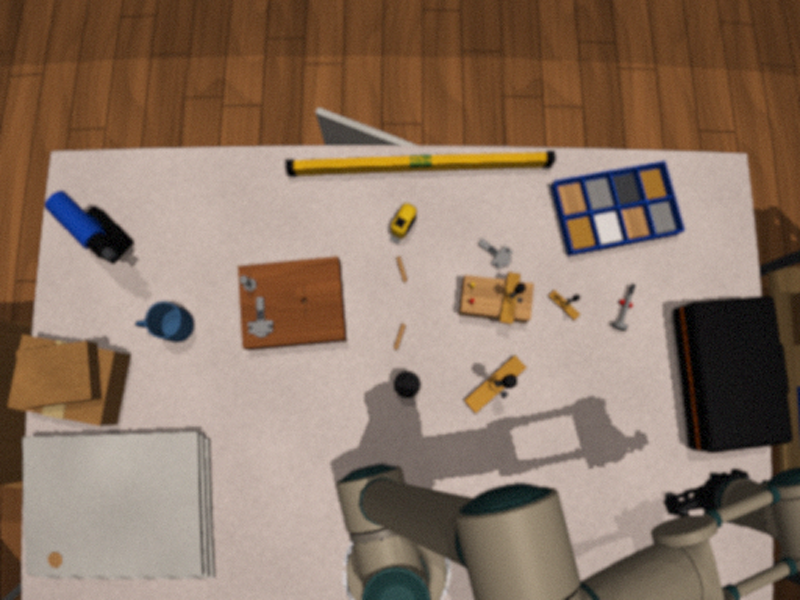

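View pics/scene.png

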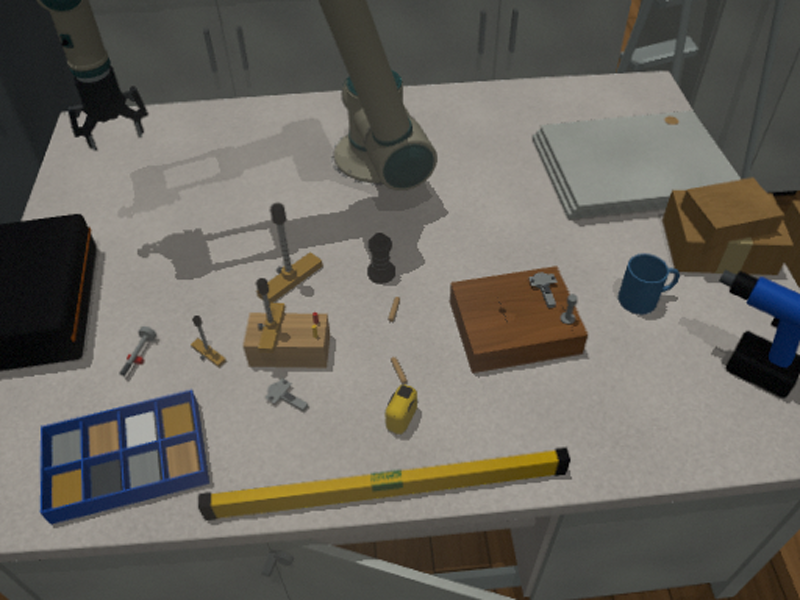

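The look-alikes in the top picture are the large gauge at (495,383) lying on the counter, the small one at (564,304), and the middle-sized one standing in the stand at (512,295). I choose the one in the stand. The hole is at (304,299) and the hinge on the blank at (260,318). I'll triangulate the knob and move above it for a close look.

Run:
```python
from h import *
from scipy.spatial.transform import Rotation as R
e1,d1=ray('top',519*.64,289*.64); e2,d2=ray('scene',264/1.5625,287/1.5625)
A=np.c_[d1,-d2]; t=np.linalg.lstsq(A,e2-e1,rcond=None)[0]
k=(e1+d1*t[0]+e2+d2*t[1])/2; print('knob',k,'gap',e1+d1*t[0]-e2-d2*t[1])
h=onz('top',304*.64,299*.64,.06); h2=onz('scene',323,196,.06);print('hole',h,h2)
for p in [(238,267),(338,258),(345,340),(243,348)]: print('blank',onz('top',p[0]*.64,p[1]*.64,.06))
for p in [(502,320),(514,274)]: print('bar',onz('top',p[0]*.64,p[1]*.64,.079))
q=manip.current_eef_rot();print(q,R.from_quat(q).as_matrix().round(2))
i=manip.camera_info('wrist'); print(i); print(manip.current_eef_pos())
# view: tool down, same yaw rel.; check options
for nm,p in(('k',k),('h',h)):
  for yaw in np.arange(-180,180,30):
    qq=(R.from_euler('z',yaw,degrees=True)*R.from_euler('x',180,degrees=True)).as_quat()
    j=manip.inverse_kinematics([p[0],p[1],.34],qq)
    print(nm,yaw,None if j is None else np.round(j,2))
```

```text
Traceback (most recent call last):
  File "h.py", line 13, in ray
    return np.array(i["eye"]),np.array(i["rotation"])@np.array([x,-y,-1.])
                              ~~~~~~~~~~~~~~~~~~~~~~~^~~~~~~~~~~~~~~~~~~~~
ValueError: matmul: Input operand 1 has a mismatch in its core dimension 0, with gufunc signature (n?,k),(k,m?)->(n?,m?) (size 3 is different from 4)
```

Rotation is a quaternion; I'll convert it.

```bash
sed -i 's/np.array(i\["rotation"\])/R.from_quat(i["rotation"]).as_matrix()/; 1a from scipy.spatial.transform import Rotation as R' h.py
python3 - <<'E'
from h import *
e1,d1=ray('top',519*.64,289*.64); e2,d2=ray('scene',264/1.5625,287/1.5625)
A=np.c_[d1,-d2]; t=np.linalg.lstsq(A,e2-e1,rcond=None)[0]
k=(e1+d1*t[0]+e2+d2*t[1])/2; print('knob',k,'gap',e1+d1*t[0]-e2-d2*t[1])
h=onz('top',304*.64,299*.64,.06); h2=onz('scene',323,196,.06);print('hole',h,h2)
for p in [(238,267),(338,258),(345,340),(243,348)]: print('blank',onz('top',p[0]*.64,p[1]*.64,.06))
for p in [(502,320),(514,274)]: print('bar',onz('top',p[0]*.64,p[1]*.64,.079))
q=manip.current_eef_rot();print(q,R.from_quat(q).as_matrix().round(2))
i=manip.camera_info('wrist'); print(i, R.from_quat(i['rotation']).as_matrix().round(2)); print(manip.current_eef_pos())
for nm,p in(('k',k),('h',h)):
  for yaw in np.arange(-180,180,30):
    qq=(R.from_euler('z',yaw,degrees=True)*R.from_euler('x',180,degrees=True)).as_quat()
    j=manip.inverse_kinematics([p[0],p[1],.34],qq)
    print(nm,yaw,None if j is None else np.round(j,2))
E
```

```text
knob [ 0.58041736 -0.23843175  0.18307846] gap [-3.71479637e-05 -2.65488456e-03  5.06046049e-04]
hole [0.57861074 0.19694592 0.06      ] [0.56787376 0.20457879 0.06      ]
blank [0.6482666 0.3431416 0.06     ]
blank [0.66848122 0.12583296 0.06      ]
blank [0.49125225 0.10762244 0.06      ]
blank [0.47267838 0.32477035 0.06      ]
bar [ 0.53275893 -0.22228714  0.079     ]
bar [ 0.63125538 -0.25005906  0.079     ]
[9.83411639e-01 1.81387830e-01 7.42228325e-06 4.93524747e-05] [[ 0.93  0.36  0.  ]
 [ 0.36 -0.93 -0.  ]
 [-0.    0.   -1.  ]]
{'intrinsics': array([[324.10684051,   0.        , 255.64666798],
       [  0.        , 324.10684051, 187.4006782 ],
       [  0.        ,   0.        ,   1.        ]]), 'k1': -0.04017752926310346, 'eye': array([ 0.27202769, -0.5113181 ,  0.37388945]), 'rotation': array([-0.116568  ,  0.0805381 , -0.56148535,  0.81526665])} [[ 0.36  0.9   0.26]
 [-0.93  0.34  0.1 ]
 [-0.   -0.28  0.96]]
[ 0.20515315 -0.53719294  0.30391587]
k -180 [-0.5   0.34  1.32  0.    1.48 -2.07]
k -150 [-0.5   0.34  1.32  0.    1.48 -2.59]
k -120 None
k -90 [-0.5   0.34  1.32 -0.    1.48  2.64]
k -60 [-0.5   0.34  1.32 -0.    1.48  2.12]
k -30 [-0.5   0.34  1.32 -0.    1.48  1.59]
k 0 [-0.5   0.34  1.32 -0.    1.48  1.07]
k 30 [-0.5   0.34  1.32 -0.    1.48  0.55]
k 60 [-0.5   0.34  1.32 -0.    1.48  0.02]
k 90 [-0.5   0.34  1.32  0.    1.48 -0.5 ]
k 120 [-0.5   0.34  1.32  0.    1.48 -1.02]
k 150 [-0.5   0.34  1.32  0.    1.48 -1.55]
h -180 [ 0.21  0.31  1.36  0.    1.47 -1.36]
h -150 [ 0.21  0.31  1.36  0.    1.47 -1.88]
h -120 [ 0.21  0.31  1.36  0.    1.47 -2.4 ]
h -90 None
h -60 None
h -30 [ 0.21  0.31  1.36 -0.    1.47  2.31]
h 0 [ 0.21  0.31  1.36 -0.    1.47  1.79]
h 30 [ 0.21  0.31  1.36 -0.    1.47  1.26]
h 60 [ 0.21  0.31  1.36 -0.    1.47  0.74]
h 90 [ 0.21  0.31  1.36 -0.    1.47  0.21]
h 120 [ 0.21  0.31  1.36  0.    1.47 -0.31]
h 150 [ 0.21  0.31  1.36  0.    1.47 -0.83]
```

```bash
cat >> h.py <<'E'
def down(yaw): return (R.from_euler('z',yaw,degrees=True)*R.from_euler('x',180,degrees=True)).as_quat()
def spots(n,c,m=4): return [((np.array(d['point'])*[512,384]).round(1).tolist(),round(d['confidence'],2)) for d in manip.spot_point(n,c)][:m]
E
python3 - <<'E'
from h import *
manip.move_ptp([.573,.19,.30],down(96)); manip.hold(.3)
i=manip.camera_info('wrist'); a=snap('wrist'); s=spots('hole','wrist'); print(s)
for p,_ in s: print(onz('wrist',*p,.06,i))
np.save('hi.npy',i,allow_pickle=True)
manip.move_ptp([.580,-.238,.36],down(74)); manip.hold(.3)
i=manip.camera_info('wrist'); b=snap('wrist'); s=spots('knob','wrist'); print(s, spots('gauge','wrist'))
for p,_ in s: print(onz('wrist',*p,.187,i))
np.save('ki.npy',i,allow_pickle=True)
print(manip.current_eef_pos(),manip.current_time_s())
cv2.imwrite('pics/w.png',cv2.resize(np.vstack([a,b])[:,:,::-1],None,fx=.78,fy=.78)); cv2.imwrite('pics/wa.png',a[:,:,::-1]);cv2.imwrite('pics/wb.png',b[:,:,::-1])
E
```

```text
[([262.3, 158.9], 0.6)]
[0.57876534 0.20041787 0.06      ]
[([37.3, 217.7], 0.93), ([261.6, 188.8], 0.91), ([286.1, 275.0], 0.63)] [([260.1, 156.5], 0.84), ([127.3, 168.8], 0.63), ([280.6, 236.4], 0.59)]
[ 0.40144192 -0.21210559  0.187     ]
[ 0.58472564 -0.23872732  0.187     ]
[ 0.58414926 -0.31808325  0.187     ]
[ 0.58012782 -0.23768237  0.35999285] 6.4083
```

View pics/wa.png

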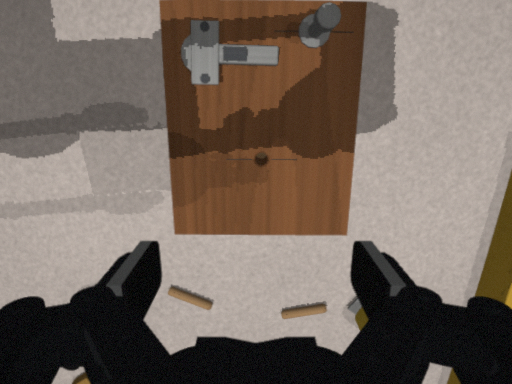

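View pics/wb.png

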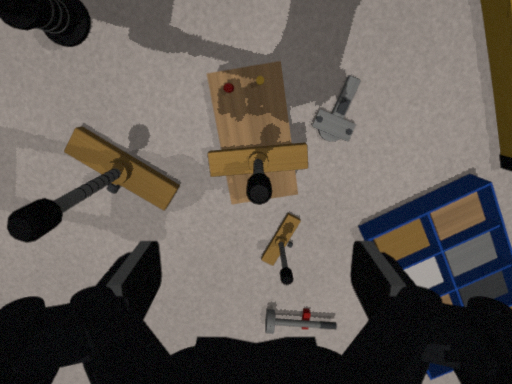

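Wrist views: the hole is at (261,159), with the blank's edges vertical in the picture. The middle-sized gauge is in the stand, with its knob at (259,188) and bar at (258,158). The large gauge's knob (30,218) and the small one's (286,275) stand apart, so the choice is confirmed. Next I'll centre on the knob and grip it.

```bash
python3 - <<'E'
from h import *
i=manip.camera_info('wrist')
b=cv2.imread('pics/wb.png'); g=b[165:210,235:285].max(2)
m=(g<60).astype('uint8'); n,l,st,c=cv2.connectedComponentsWithStats(m); j=1+np.argmax(st[1:,4]); print('dark',st[j],c[j]+[235,165])
print('axis', onz('wrist',260.1,156.5,.065,i))
x=np.array([.5815,-.2385])
for p in ([.583,-.2385,.203],[.580,-.2385,.203],[.583,-.2385,.174],[.583,-.2385,.091]): print(p,proj('wrist',p,i).round(1))
print('tcp', proj('wrist',list(manip.current_eef_pos()[:2])+[.203],i))
E
python3 - <<'E'
import cv2
b=cv2.imread('pics/wb.png')[120:220,195:320]
cv2.imwrite('pics/c.png',cv2.resize(b,None,fx=6,fy=6,interpolation=cv2.INTER_CUBIC))
E
```

```text
dark [ 12   0  25  39 710] [258.65211268 186.14507042]
axis [ 0.58556991 -0.23710224  0.065     ]
[0.583, -0.2385, 0.203] [259.6 194.7]
[0.58, -0.2385, 0.203] [255.7 195.7]
[0.583, -0.2385, 0.174] [259.2 184. ]
[0.583, -0.2385, 0.091] [258.4 163. ]
tcp [255.54439753 194.65890297]
```

View pics/c.png

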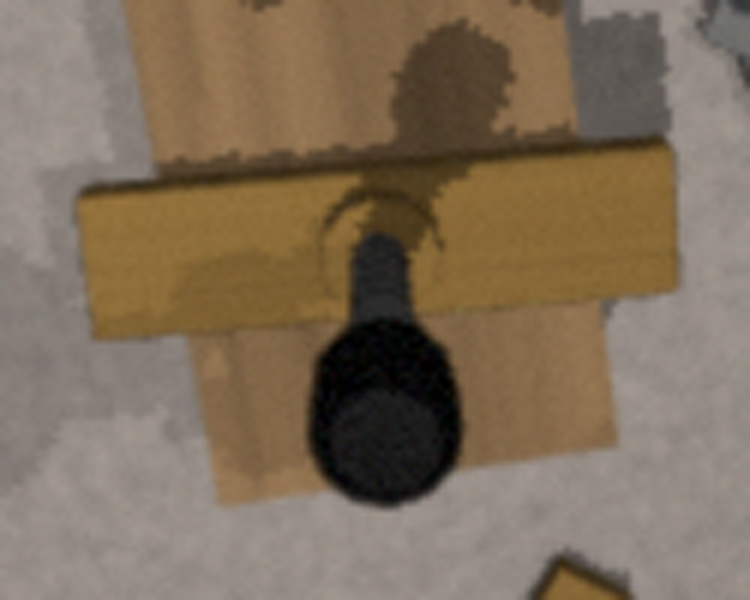

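The crop shows the knob top at (259.5,193.3), which matches (0.583,-0.2375) at z 0.203, with the rod and boss upright below it. I'll grip it and lift.

Run:
```python
from h import *
manip.servo_line([.583,-.2375,.32],frame=down(78.7))
manip.servo_line([.583,-.2375,.2425],feed=.08)
print('f0',manip.current_force().round(2))
manip.command_gripper(.0,40); manip.hold(.2)
print('grip',manip.current_grip_width(),manip.current_finger_force(),manip.current_force().round(2),manip.current_torque().round(3))
manip.servo_line([.583,-.2375,.34],feed=.08); manip.hold(.2)
print('lift',manip.current_grip_width(),manip.current_force().round(2),manip.current_torque().round(3),manip.current_eef_pos(),manip.current_time_s())
snap('wrist','d.png')
```

```text
f0 [-0.04 -0.13 -1.01]
grip 0.018954784038037107 39.03998306952417 [-0.85  0.76  2.29] [ 0.033  0.172 -0.053]
lift 0.018481833988082185 [-0.03  0.16 -2.83] [ 0.003 -0.012 -0.016] [ 0.58291027 -0.23745473  0.33950703] 10.3333
```

View pics/d.png

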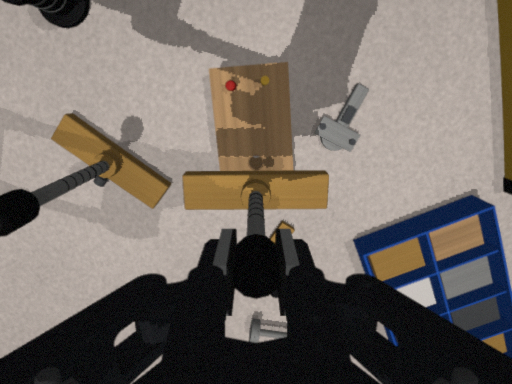

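Gripped and lifted: the bar is level at (256,190) and the knob is held at (257,262). I'll check the rod's axis against the tool's and refine the hole.

Run:
```python
from h import *
i=manip.camera_info('wrist'); t=manip.current_eef_pos()
for z in (.188,.174,.2): print(z,proj('wrist',[t[0],t[1],z],i).round(1))
# bar corners predicted for bar top z .176, yaw -11.3
u=R.from_euler('z',-11.3,degrees=True).apply
for c in ([-.055,.014,0],[.055,.014,0],[.055,-.014,0],[-.055,-.014,0]): print('corner',proj('wrist',[t[0],t[1],.176]+u(c),i).round(1))
print('knobtop',proj('wrist',[t[0],t[1],.30],i))
hi=np.load('hi.npy',allow_pickle=True).item()
a=cv2.imread('pics/wa.png'); g=a[149:170,250:273].max(2); print('min',g.min(),np.median(g))
m=(g<(g.min()+np.median(g))/2).astype('uint8'); n,l,st,c=cv2.connectedComponentsWithStats(m); j=1+np.argmax(st[1:,4]); p=c[j]+[250,149]; print(st[j],p,onz('wrist',*p,.06,hi))
for q in [(175,235),(348,235),(162,2),(366,2)]: print('blank',onz('wrist',*q,.06,hi).round(4))
cv2.imwrite('pics/e.png',np.hstack([cv2.resize(a[139:179,236:286],None,fx=8,fy=8,interpolation=cv2.INTER_CUBIC),cv2.resize(cv2.imread('pics/d.png')[150:230,206:306],(400,320),interpolation=cv2.INTER_CUBIC)]))
```

```text
0.188 [255.6 196.9]
0.174 [255.6 191.3]
0.2 [255.6 202.3]
corner [181.7 174. ]
corner [329.6 174. ]
corner [327.3 209.5]
corner [184.  209.5]
knobtop [255.19835777 285.80035175]
min 44 103.0
[ 5  6 13 11 97] [260.79381443 160.15463918] [0.57744384 0.1990331  0.06      ]
blank [0.4969 0.1108 0.06  ]
blank [0.6767 0.1295 0.06  ]
blank [0.4773 0.3291 0.06  ]
blank [0.6532 0.3476 0.06  ]
```

View pics/e.png

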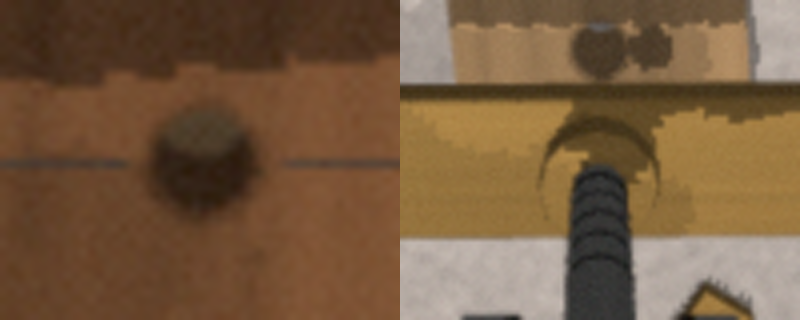

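The rod lies on the tool axis: the boss centre is at (255.5,197), against a predicted (255.6,196.9). The hole mouth is centred at about (261.4,158.8), which gives (0.5787,0.2003). I'll carry the gauge over and lower it under force watch.

Run:
```python
from h import *
H=[.5787,.2003]
manip.servo_line([.583,-.2375,.35],feed=.1)
manip.servo_line(H+[.35],frame=down(96),feed=.2)
manip.servo_line(H+[.275],feed=.1); manip.hold(.3)
i=manip.camera_info('wrist'); snap('wrist','f.png'); print(spots('hole','wrist'),proj('wrist',H+[.06],i))
f0=manip.current_force().copy(); print('f0',f0.round(2),manip.current_eef_pos())
z=.275
while z>.246:
    z-=.002; manip.servo_line(H+[z],feed=.03); d=manip.current_force()-f0
    print(round(z,4),manip.current_eef_pos().round(4)[2],d.round(2))
    if np.linalg.norm(d)>2.5: break
print(manip.current_time_s())
```

```text
[([257.8, 176.8], 0.9)] [254.92415517 175.20749217]
f0 [-0.89  0.06 -2.92] [0.57875768 0.20032509 0.27527049]
0.273 0.2727 [ 1.58 -0.26  0.89]
0.271 0.2707 [ 1.   -0.61  0.55]
0.269 0.2688 [0.75 0.19 0.02]
0.267 0.2668 [1.16 0.5  0.59]
0.265 0.2648 [1.37 0.7  0.85]
0.263 0.2628 [-0.2  -0.67  0.1 ]
0.261 0.2608 [ 1.19 -0.32  0.66]
0.259 0.2588 [ 0.99 -0.23  0.33]
0.257 0.2568 [1.05 0.24 0.08]
0.255 0.2548 [ 1.03 -0.51  0.96]
0.253 0.2528 [ 0.72 -1.02  0.73]
0.251 0.2508 [1.79 0.37 0.48]
0.249 0.2488 [0.2  0.35 0.8 ]
0.247 0.2468 [0.64 0.5  0.64]
0.245 0.2448 [ 1.41 -0.17  0.96]
18.025
```

No contact force on the way down past the face, so the rod is in the mouth. I'll lower on to land the bar and slide the rod down.

```bash
cat > push.py <<'E'
from h import *
import sys
z,zend,step,lim=map(float,sys.argv[1:])
H=[.5787,.2003]; f0=np.array([0,0,-2.4]); n=0
while z>zend:
    z-=step; manip.servo_line(H+[z],feed=.015); d=manip.current_force()-f0; n+=1
    if n%(2 if step<.001 else 1)==0: print(round(z,4),manip.current_eef_pos().round(4)[2],d.round(1))
    if d[2]>lim or np.hypot(*d[:2])>6:
        print('stop',z,d); break
manip.hold(.2); print(manip.current_eef_pos().round(4),(manip.current_force()-f0).round(2),manip.current_torque().round(3),manip.current_grip_width(),manip.current_time_s())
E
python3 push.py .245 .230 .0007 8
```

```text
0.2436 0.2436 [ 0.3 -0.1 -0.7]
0.2422 0.2421 [ 1.1 -0.1 -0.3]
0.2408 0.2408 [-0.6 -0.1  0.5]
0.2394 0.2393 [ 0.4 -0.7  0.3]
0.238 0.238 [-0.  -0.1 -0.3]
0.2366 0.2371 [-1.9 -2.4  6.1]
0.2352 0.2351 [-1.5 -0.5  5.8]
0.2338 0.2337 [-1.1  0.2  4.3]
0.2324 0.2323 [-2.  -0.3  5. ]
0.231 0.2309 [-1.3 -0.3  4.1]
0.2296 0.2295 [-1.6  0.1  6.1]
[0.5787 0.2003 0.2295] [-1.59  0.13  4.8 ] [-0.034  0.263  0.016] 0.01830311248741909 23.725
```

The bar landed at TCP z 0.2375 as predicted, and the sliding drag shows a plateau near 5 N. I'll keep going until the force climbs.

```bash
python3 push.py .2296 .2025 .0007 9
```

```text
0.2282 0.2282 [-2.2 -0.2  4.5]
0.2268 0.2267 [-1.7  1.   5. ]
0.2254 0.2253 [-2.5 -0.3  4.7]
0.224 0.2239 [-2.   0.6  5.5]
0.2226 0.2225 [-2.3  0.4  4.3]
0.2212 0.2211 [-2.1 -1.1  4.8]
0.2198 0.2197 [-1.9  0.   5.4]
0.2184 0.2194 [-3.5  0.3 10.3]
stop 0.2183999999999999 [-3.5324232   0.29770429 10.2584166 ]
[0.5791 0.2004 0.2194] [-3.270e+00 -1.000e-02  1.057e+01] [-0.046  0.48   0.023] 0.01871179091965961 27.925
```

Force climbed at TCP z 0.2194, so the rod is on the bottom at a depth of about 34 mm, with roughly 5 N on the floor. I'll release, retreat and look.

Run:
```python
from h import *
manip.command_gripper(.06); manip.hold(.2)
t=manip.current_eef_pos(); print(t,manip.current_force().round(2))
manip.servo_line([t[0],t[1],.33],feed=.08); manip.hold(.3)
i=manip.camera_info('wrist'); a=snap('wrist','g.png')
H=[.5787,.2003]
print('exp knobtop',proj('wrist',H+[.18],i),'boss',proj('wrist',H+[.086],i),spots('knob','wrist'),manip.current_time_s())
u=R.from_euler('z',6,degrees=True).apply
for c in ([-.055,.014,0],[.055,.014,0],[.055,-.014,0],[-.055,-.014,0]): print('corner',proj('wrist',np.array(H+[.074])+u(c),i).round(1))
```

```text
[0.57872616 0.20030399 0.21831192] [ 0.95 -0.3   0.04]
exp knobtop [255.29585276 197.58817559] boss [255.4788403  168.19435383] [([255.5, 194.6], 0.8)] 30.5417
corner [201.4 152.1]
corner [309.6 152.1]
corner [308.4 178.8]
corner [202.6 178.8]
```

View pics/g.png

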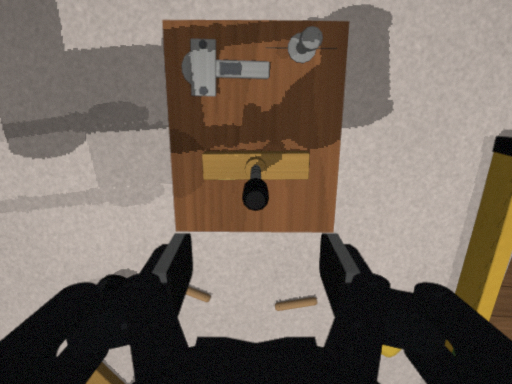

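The gauge stands with its bar flat: edges at columns 203–309 and rows 152–180, as predicted. The knob is free at (255,194), and the hinge and post look undisturbed. The rod may have risen slightly on release, so I'll tap the knob gently with closed fingers, then clear and hand in.

Run:
```python
from h import *
H=[.5787,.2003]
manip.command_gripper(.0,20); manip.servo_line(H+[.262],feed=.1); manip.hold(.3)
f0=np.mean([manip.current_force() for _ in range(3)],0); z=.262; print(f0.round(2))
while z>.248:
    z-=.0007; manip.servo_line(H+[z],feed=.02); d=manip.current_force()-f0
    if d[2]>5.5: break
print('contact',round(z,4),manip.current_eef_pos().round(4),d.round(2))
manip.servo_line(H+[.34],feed=.1); manip.hold(.5)
i=manip.camera_info('wrist'); a=snap('wrist')
cv2.imwrite('pics/z.png',a[:,:,::-1]); print(manip.current_time_s())
```

```text
[-0.68 -0.5  -0.22]
contact 0.2487 [0.5791 0.2005 0.2502] [ 0.34 -0.11  8.38]
38.6417
```

View pics/z.png

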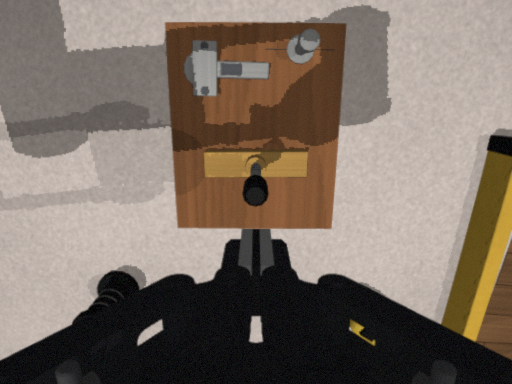

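The tap met firm resistance (8 N, not moving), so the rod is on the bottom. The picture shows the bar flat at (256,165) with the gripper clear.

```bash
python3 -c "
from station import manip
print(manip.hand_in())"
```

```text
the job is handed in; nothing more can be done
None
```

The job is handed in: the gauge stands released in the hole with its bar flat on the blank and the rod on the bottom, at a depth of about 34 mm by my estimate; the judge's result was not shown.

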